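# Turn a dried tile over with the lifter

### The job

Pick up the steel lifter by its upright wooden grip, press its blade down on the sprung tongue of the wooden turning board with a light, steady push of about 4 N, and slide it so under the tile, between the tile's two feet. Then tilt the tile up with the lifter and tip it over the step, so that it lies flat on the raised bed with its feet upward, and stand the lifter back on the bench, flat on its plate, clear of the board. Never push hard on tongue or tile, keep the fingers off the tile, and leave the other things on the bench alone.

Things in the scene. Friction and masses are not known exactly. Their poses are not given: they have to be found in the camera images.
- turning_board: Fixed board 230 x 120 mm. Origin on its centre line straight below the step, 0 to 4 mm below the bench top; x roughly to the robot's right. x -110 to 0: ledge, two rails (y +-24 to +-60 mm), tops 20 mm up, between them a dark 44 mm wide sprung tongue. x = 0: 5 mm step up. x 0 to 110: raised bed, top 25 mm up; then an 8 mm high lip.
- step_edge (a point): Middle of the step's upper edge on the board, 25 mm above the board's origin; frame as the board's. The tongue before it moves straight down and springs back, 5 N per mm, level over its whole length. Its free height is not tracked and differs each time: its top stands 2 to 8 mm below the rails' tops; find it by feel.
- tile: Loose terracotta tile 70 x 70 x 10 mm, about 80 g: smooth 7 mm slab on two foot ridges, 10 wide, 3 high, along its x at both side edges, leaving a gap 50 mm wide and 3 mm high, open at both ends. Origin: middle, at the feet's undersides; z from feet to smooth face. Starts feet down on the rails, its x nearly along the board's x, its far edge 4 to 10 mm short of the step.
- lifter: Loose lifter, about 120 g: steel plate 90 x 30 x 2 mm (x -25 to 65) with an upright dark wooden grip on it (x -20 to 20, 16 mm thick in y, top 56 mm up). Origin: under the grip's middle at the plate's underside; x along the blade, which stands out 45 mm in front of the grip; a tile slid fully on butts against the grip. Starts flat on the bench between board and robot.
- blade_tip (a point): The middle of the blade's front edge, 65 mm ahead of the lifter's origin and at half the plate's thickness (1 mm up); frame as the lifter's.
- water_cup: Bystander: grey-green cup, 75 mm across, 48 mm high; origin under its centre.
- wood_rib: Bystander: flat oval wooden rib, 43 x 100 x 8 mm; origin under its centre.
- needle_tool: Bystander: needle with a wooden handle, 184 x 14 x 14 mm, lying; origin under its centre.
- tool_paddle: Bystander: pale whittled modelling tool, 200 x 25 x 9 mm; origin under its centre.
Mind the look-alikes: they are no part of the job. What is shaped like the lifter but pink is not meant.

How it is judged:
By the outcome, as a careful person would: the job done as asked, in the order asked, and still so for the second after the job is handed in, with the robot touching nothing.
It also fails if it takes over 70 s, if anything falls off the work surface, if the arm or the gripper's body presses on something with over 40 N, if the wrist force passes 120 N, or if a joint passes its speed limit or range.

### The arm

A 6-joint arm with a two-finger parallel gripper is mounted at the origin on a cart in front of the work surface, level with it; the furniture and walls round the work are solid. World frame = base frame: x ahead of the robot, y to its left, z up, the work surface at z = 0. Lengths are in m, angles in rad, forces in N, time in s.
With the tool pointing down it reaches from about 0.35 to 0.85 m from the base axis. Payload 8.1 kg.
Tool frame: the origin (TCP) lies at the very end of the fingers, on their centre line; the grasp point (between the pads) lies 19 mm behind it; z points along the fingers, y is the line along which they close (so a half turn about z gives the same grasp; the last joint's range is limited). The gripper opens to 93 mm and grips with 3 to 60 N. Pads are 15 mm wide; open, the fingers measure 128 mm over their backs; the gripper's body (75 mm by 188 mm) begins 65 mm behind the grasp point.
Start: joints at [1.225, 0.13, 1.488, -0, 1.523, -0.085], TCP at [0.155, 0.58, 0.219] pointing down, gripper open.
Joint ranges: [-2.96, 2.96], [-0.89, 2.26], [0.02, 2.5], [-1.34, 4.48], [0, 2.73], [-2.66, 2.66]. Speed limits (rad/s): [2.39, 2.39, 2.79, 3.14, 3.14, 3.14].

### API

Orientations are given as a rotation vector (axis times angle).
In Python, from plant import monitor, eyes, ticket gives the robot as it stands.
- The arm moves only by the tool arm_command, never from a script. Its argument "deltas" is a list that holds one entry, the list of rows, each a list of 6 numbers: the shift along the world's x, y, z in cm, then the turn, a rotation vector about the world's x, y, z in degrees. In form: [[[tx, ty, tz, rx, ry, rz], ...]]. A call has 1 to 12 rows; each row shifts and turns the commanded pose from where the row before left it; what a row does not reach is not made up. A row lasts 1/12 s, in which the tool goes at most 41.7 mm and 7.16 degrees, less where a joint would pass 70% of its speed; a pose out of reach is approached as far as the arm can. A call is refused whole if a number of a shift passes 4.17 or a number of a turn 7.16, either way. A call with a gripper value outside its range is refused whole. "gripper" is the opening, from -1 (shut) to 1 (fully open), set as the call begins (left out, the last holds). The fingers move at their own pace and stop on an object; "squeeze" is the grip in N (left out, the last holds). Time passes only in rows, so rows that do not move let the fingers close. It gives the time, the measured TCP pose, the force, the opening and the grip force at its end, in the units of the state.
- monitor.read_state(): the state, without advancing time (a new reading comes with each control period).
- eyes.read_camera(name): name is "scene" or "top" or "wrist"; returns the picture (420x560x3 uint8, blue, green, red); there is no depth.
- eyes.camera_model(name): a dict with "fx", "fy", "cx", "cy" (pixels), "k1" (the pictures are not rectified: a ray, as slopes to the right and down, at radius r is drawn at 1 + k1 r^2 times it, then the intrinsics apply), "rvec" (rotation vector, rad) and "tvec" (3), from world to camera coordinates, as OpenCV has them. Camera axes: x right, y down, z forward; pixel columns grow to the right and rows downward; lengths in m; the calibration is good to about 2 mm. A picture is of the moment at which its call begins: read the wrist's pose just before it. camera_model takes no time and is no camera call; for the wrist camera it gives the pose at the moment of the call.
- ticket.close_job(): hands the job in; it is judged then, once.
The state is a dict: "t": time; "q": joint angles; "dq": joint speeds; "joint_torque": joint torques, N m; "tool_pos": TCP position; "orientation": TCP orientation; "force": force on the tool from outside, world axes, zero at the start; "wrist_torque": the same for the moment, N m; "opening": finger opening in m; "gripper_force": force on a finger pad.
Only numpy, scipy, OpenCV 4.12 (cv2) and the standard library are available. Lean on these libraries where they do the work, as an engineer would, in place of code of your own. Each camera call takes 0.05 s, during which the arm holds its last target. There are 200 camera calls.

## Working session

There is one attempt and no reset: what is moved stays moved. The work goes in short steps, Python scripts to look and compute and a tool call to move; the robot and the scene stay as the last step left them, time stands still between calls to the robot, and variables do not carry over. Pictures are saved under pics/ and viewed, at most 10 in all, crops included, and the job is handed in when it is done.

Besides the shell and the picture viewer there is one more tool, called after "Call:" by a JSON object that holds its "fn" and its "kwargs". arm_command: Moves the arm, as the interface text tells. Its arguments: {"type":"object","properties":{"deltas":{"type":"array"},"gripper":{"type":"number"},"squeeze":{"type":"number"}},"required":["deltas"]}

```bash
ls; mkdir -p pics
python3 - <<'E'
from plant import monitor, eyes
import cv2,numpy as np
s=monitor.read_state();print(s)
a=eyes.read_camera("scene");b=eyes.read_camera("top")
cv2.imwrite("pics/s0.png",a);cv2.imwrite("pics/t0.png",b)
for n in("scene","top","wrist"):print(n,eyes.camera_model(n))
E
```

```text
pics
{'t': 0.0, 'q': array([ 1.22463037e+00,  1.31163290e-01,  1.48926016e+00, -2.68767122e-05,
        1.52298487e+00, -8.53766191e-02]), 'dq': array([ 0.00095608, -0.0012441 , -0.00101522,  0.00109397,  0.00144261,
       -0.00081579]), 'joint_torque': array([-1.16245898e-03, -5.59836924e+01, -4.91764820e+01,  7.66250677e-02,
        3.49931500e-02, -2.02361502e-04]), 'tool_pos': array([0.15449027, 0.57919098, 0.21759667]), 'orientation': array([-4.08437725e-01, -3.11456219e+00,  2.79461559e-03]), 'force': array([0.06994576, 0.30098251, 0.34272429]), 'wrist_torque': array([ 0.00489696,  0.02114204, -0.03620747]), 'gripper_force': 0.0, 'opening': 0.09282321026223737}
scene {'fx': 453.8534055635099, 'fy': 453.8534055635099, 'cx': 280.83120730925845, 'cy': 209.53614063508857, 'k1': -0.1313873888645271, 'rvec': array([ 2.1519557 , -0.8147088 ,  0.38869328]), 'tvec': array([-0.52574654,  0.20366425,  0.98255964])}
top {'fx': 397.4888447109385, 'fy': 397.4888447109385, 'cx': 276.38773365763706, 'cy': 212.83641787397863, 'k1': -0.030750342391671622, 'rvec': array([ 2.17274204, -2.21230842,  0.09597194]), 'tvec': array([-0.12837026,  0.59022455,  0.90970931])}
wrist {'fx': 328.5819488912433, 'fy': 328.5819488912433, 'cx': 284.5850054656711, 'cy': 209.03220710887274, 'k1': -0.0373899636704424, 'rvec': array([-2.30735696, -1.77392937, -0.24534723]), 'tvec': array([-0.59960227, -0.03224031,  0.39116751])}
```

View pics/t0.png

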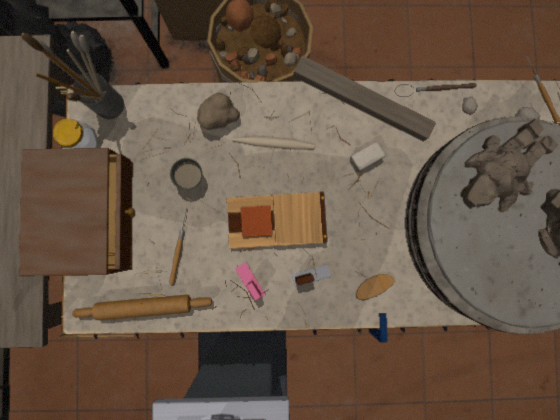

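View pics/s0.png

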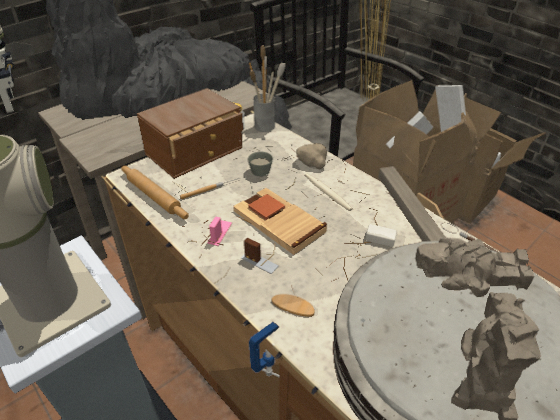

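The top view shows the two lifter-shaped things: pink at about (250,281) and steel with a dark grip at about (310,276). I choose the steel one. The board is at (228–326, 193–248), with the tile at (256,221).

```bash
cat > h.py <<'E'
import cv2,numpy as np
from plant import monitor, eyes
from scipy.spatial.transform import Rotation as R
def und(p,m):
    d=(np.array(p,float)-[m['cx'],m['cy']])/[m['fx'],m['fy']]
    u=d.copy()
    for _ in range(20): u=d/(1+m['k1']*(u**2).sum(-1,keepdims=True))
    return u
def world(p,z,m):
    p=np.atleast_2d(p);u=und(p,m);Rm=cv2.Rodrigues(m['rvec'])[0]
    c=-Rm.T@m['tvec'];r=np.c_[u,np.ones(len(u))]@Rm
    return c+r*((z-c[2])/r[:,2])[:,None]
def pix(P,m):
    P=np.atleast_2d(P);q=P@cv2.Rodrigues(m['rvec'])[0].T+m['tvec'];u=q[:,:2]/q[:,2:]
    return u*(1+m['k1']*(u**2).sum(1,keepdims=True))*[m['fx'],m['fy']]+[m['cx'],m['cy']]
E
python3 - <<'E'
from h import *
m=eyes.camera_model("top")
print(world([[228,222],[326,220],[256,221]],.025,m).round(3))
print(world([[297,277],[329,271],[250,281]],.0,m).round(3))
im=cv2.imread("pics/t0.png")
cv2.imwrite("pics/t0c.png",cv2.resize(im[180:310,215:345],None,fx=4.6,fy=4.6,interpolation=cv2.INTER_CUBIC))
E
```

```text
[[ 0.568 -0.026  0.025]
 [ 0.569 -0.255  0.025]
 [ 0.569 -0.091  0.025]]
[[ 0.436 -0.186  0.   ]
 [ 0.448 -0.262  0.   ]
 [ 0.428 -0.074  0.   ]]
```

View pics/t0c.png

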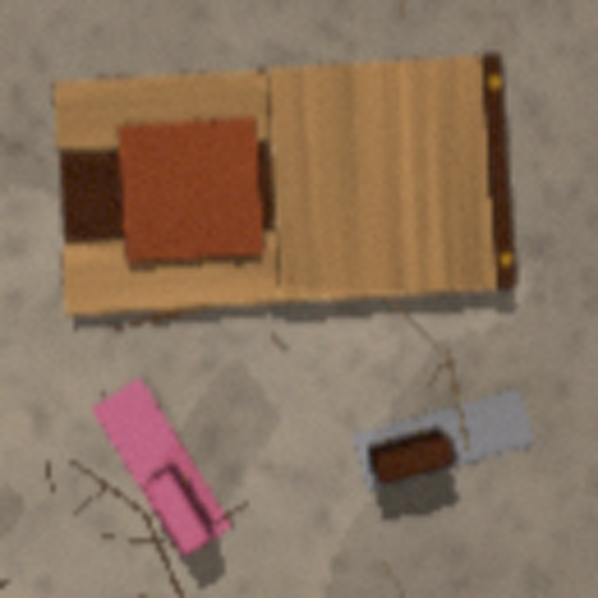

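The crop confirms the steel lifter with the dark grip (about (412,455) in the crop), and its blade points to board +x. The pink one is clearly separate. I'm moving over it for a close look.

Call:
{"fn": "arm_command", "kwargs": {"deltas": [[[1.3,-3.9,0.8,0,0,-3.3],[1.3,-3.9,0.8,0,0,-3.3],[1.3,-3.9,0.8,0,0,-3.3],[1.3,-3.9,0.8,0,0,-3.3],[1.3,-3.9,0.8,0,0,-3.3],[1.3,-3.9,0.8,0,0,-3.3],[1.3,-3.9,0,0,0,-3.3],[1.3,-3.9,0,0,0,-3.3],[1.3,-3.9,0,0,0,-3.3],[1.3,-3.9,0,0,0,-3.3],[1.3,-3.9,0,0,0,-3.3],[1.3,-3.9,0,0,0,-3.3]]]}}

```text
t: 1.1
tool_pos: [0.3101, 0.1111, 0.2663]
orientation: [1.442, 2.79, 0.001]
force: [1.4, 0.6, 0.2]
opening: 0.093
gripper_force: 0.0
```

Call:
{"fn": "arm_command", "kwargs": {"deltas": [[[1.3,-3.9,0,0,0,-3.3],[1.3,-3.9,0,0,0,-3.3],[1.3,-3.9,0,0,0,-3.3],[1.3,-3.9,0,0,0,-3.3],[1.3,-3.9,0,0,0,-3.3],[1.3,-3.9,0,0,0,-3.3],[1.3,-3.0,0,0,0,-3.3],[1.3,-3.0,0,0,0,-3.3],[0,0,0,0,0,0],[0,0,0,0,0,0],[0,0,0,0,0,0]]]}}

```text
t: 2.02
tool_pos: [0.4139, -0.1807, 0.2659]
orientation: [-2.038, -2.389, 0.0]
force: [-0.6, 0.2, 0.8]
opening: 0.0931
gripper_force: 0.0
```

Run:
```python
from h import *
s=monitor.read_state();m=eyes.camera_model("wrist");im=eyes.read_camera("wrist")
np.save("w1.npy",m);cv2.imwrite("pics/w1.png",im)
print(s['t'],s['q'].round(3),s['tool_pos'],R.from_rotvec(s['orientation']).as_matrix().round(3),m['tvec'],s['force'])
Rm=cv2.Rodrigues(m['rvec'])[0];print(-Rm.T@m['tvec'],Rm[2])
```

```text
2.0167 [-0.525 -0.294  1.804  0.     1.633 -0.684] [ 0.4138851  -0.18067743  0.26590211] [[-0.158  0.987 -0.001]
 [ 0.987  0.158  0.001]
 [ 0.001 -0.001 -1.   ]] [-0.37962566 -0.2792628   0.37067638] [-0.57249988  0.18425222  0.78855449]
[ 0.40217097 -0.10485503  0.43216694] [ 0.04135889 -0.27049391 -0.96183288]
```

View pics/w1.png

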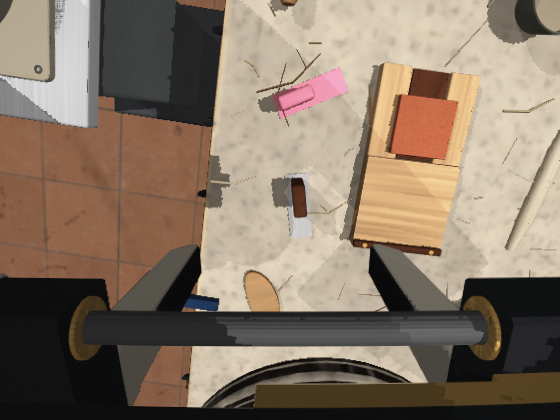

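The wrist view shows the steel lifter at about (298,205) with its blade tip at (300,237), the board at (352–478, 62–255) with the step along row 158, and the tile at (423,127). I'm enlarging it for corners.

Run:
```python
import cv2
im=cv2.imread("pics/w1.png")[55:260,270:485]
cv2.imwrite("pics/w1c.png",cv2.resize(im,None,fx=2.9,fy=2.9,interpolation=cv2.INTER_CUBIC))
```

```text
(no output)
```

View pics/w1c.png

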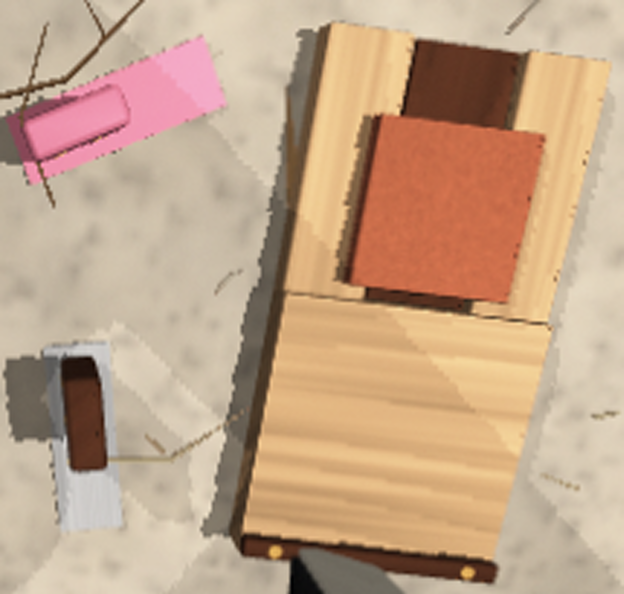

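```bash
cat > fit.py <<'E'
from h import *
from scipy.optimize import least_squares
mw=np.load("w1.npy",allow_pickle=True).item();mt=eyes.camera_model("top")
W=lambda a:np.array(a)/2.9+[270,55]-.33
T=lambda a:np.array(a)/4.6+[215,180]-.4
def fit(name,mod,pw,pt,x0,zfree):
    mod=np.array(mod)/1e3
    def P(x):
        c,s=np.cos(x[2]),np.sin(x[2]);M=np.array([[c,-s,0],[s,c,0],[0,0,1]])
        return mod@M.T+[x[0],x[1],x[3] if zfree else x0[3]]
    for tag,use in(("w",(1,0)),("t",(0,1)),("wt",(1,1))):
        f=lambda x:np.r_[(pix(P(x),mw)-pw).ravel()*use[0],(pix(P(x),mt)-pt).ravel()*use[1],10*(x[3]-x0[3])]
        r=least_squares(f,x0);print(name,tag,r.x.round(4),np.degrees(r.x[2]).round(2),'rms',np.sqrt(2*r.cost/(8*sum(use))).round(2))
    return r.x
b=fit("board",[[-110,60,20],[-110,-60,20],[0,60,25],[0,-60,25],[110,60,25],[110,-60,25]],W([[610,62],[332,22],[550,324],[286,292],[495,558],[245,536]]),T([[55,84],[66,312],[268,68],[280,287],[485,58],[497,290]]),[.57,-.14,-1.55,-.002],True)
t=fit("tile",[[-35,35,10],[35,35,10],[35,-35,10],[-35,-35,10]],W([[546,135],[507,303],[356,284],[380,116]]),T([[119,126],[257,119],[264,252],[128,263]]),[.57,-.09,-1.55,.018],False)
l=fit("lifter",[[65,15,2],[65,-15,2],[-25,15,2],[-25,-15,2]],W([[122,527],[62,530],[108,343],[44,346]]),T([[522,390],[535,447],[357,436],[372,487]]),[.44,-.2,-1.4,0],False)
c,s=np.cos(b[2]),np.sin(b[2]);M=np.array([[c,s],[-s,c]])
print("tile in board",M@(t[:2]-b[:2]),"lifter",M@(l[:2]-b[:2]))
E
python3 fit.py
```

```text
board w [ 0.572  -0.1331 -1.5217 -0.0048] -87.19 rms 0.9
board t [ 0.5733 -0.1342 -1.5351 -0.0127] -87.96 rms 1.14
board wt [ 0.5726 -0.1333 -1.5248 -0.0059] -87.36 rms 1.14
tile w [ 0.5691 -0.0912 -1.5082  0.018 ] -86.41 rms 1.01
tile t [ 0.5695 -0.092  -1.5247  0.018 ] -87.36 rms 0.31
tile wt [ 0.5692 -0.0913 -1.5116  0.018 ] -86.61 rms 0.78
lifter w [ 0.434  -0.1993 -1.3207  0.    ] -75.67 rms 0.41
lifter t [ 0.4347 -0.2009 -1.3377  0.    ] -76.64 rms 0.48
lifter wt [ 0.4341 -0.1997 -1.3249  0.    ] -75.91 rms 0.57
tile in board [-0.04210078 -0.00141455] lifter [ 0.05993551 -0.14132825]
```

Call:
{"fn": "arm_command", "kwargs": {"deltas": [[[0.4,-0.4,-3,0,0,1],[0.4,-0.4,-3,0,0,1],[0.4,-0.4,-3,0,0,1],[0.4,-0.4,-3,0,0,1],[0.4,-0.3,-3,0,0,1],[0,0,-2.4,0,0,0],[0,0,-2,0,0,0],[0,0,-2,0,0,0],[0,0,-1.5,0,0,0],[0,0,-1.0,0,0,0],[0,0,-0.5,0,0,0],[0,0,0,0,0,0]]]}}

```text
t: 3.07
tool_pos: [0.4339, -0.1991, 0.0219]
orientation: [-1.931, -2.477, 0.0]
force: [0.6, 0.5, 1.2]
opening: 0.0929
gripper_force: 0.0
```

Run:
```python
from h import *
s=monitor.read_state();im=eyes.read_camera("wrist")
M=R.from_rotvec(s['orientation']).as_matrix();print(s['tool_pos'],M.round(3),s['force'],np.degrees(np.arctan2(M[1,1],M[0,1])))
cv2.imwrite("pics/w2.png",im)
```

```text
[ 0.43386006 -0.19912329  0.02189109] [[-0.244  0.97  -0.001]
 [ 0.97   0.244  0.001]
 [ 0.001 -0.001 -1.   ]] [0.64393029 0.45556218 1.19705906] 14.129248529045737
```

View pics/w2.png

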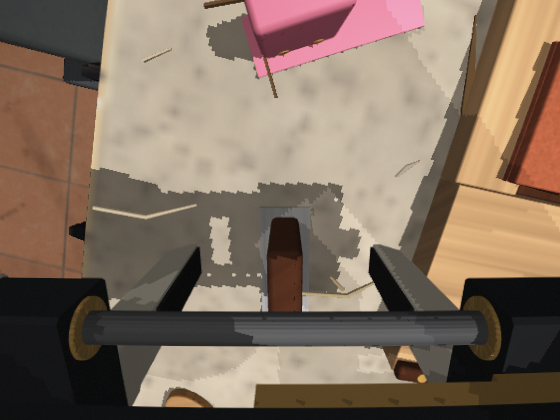

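The fingers straddle the grip, which shows at (285,270) upright and aligned. I'm closing.

Call:
{"fn": "arm_command", "kwargs": {"deltas": [[[0,0,0,0,0,0],[0,0,0,0,0,0],[0,0,0,0,0,0],[0,0,0,0,0,0],[0,0,0,0,0,0],[0,0,0,0,0,0],[0,0,0,0,0,0],[0,0,0,0,0,0]]], "gripper": -1, "squeeze": 45}}

```text
t: 3.78
tool_pos: [0.4343, -0.2001, 0.0224]
orientation: [-1.933, -2.476, -0.0]
force: [0.5, 0.1, -0.0]
opening: 0.044
gripper_force: 0.0
```

Call:
{"fn": "arm_command", "kwargs": {"deltas": [[[0,0,0,0,0,0],[0,0,0.5,0,0,0],[0,0,1,0,0,0],[0,0,1.5,0,0,0],[0,0,1.5,0,0,0],[0,0,1.5,0,0,0],[0,0,0,0,0,0],[0,0,0,0,0,0],[0,0,0,0,0,0]]]}}

```text
t: 4.53
tool_pos: [0.4342, -0.2, 0.0821]
orientation: [-1.933, -2.477, -0.0]
force: [0.2, -0.1, -0.0]
opening: 0.0007
gripper_force: 0.0
```

Run:
```python
from h import *
s=monitor.read_state();print(s['t'],s['tool_pos'],s['q'].round(3),s['force'],s['opening'])
```

```text
4.5333 [ 0.43416092 -0.19999962  0.08212461] [-0.539 -0.091  1.969  0.     1.264 -0.784] [ 0.21689953 -0.11993769 -0.04704369] 0.0006577450085681187
```

I lifted before the fingers had closed, because they are slow. I'm reopening in place, and will check before regrasping.

Call:
{"fn": "arm_command", "kwargs": {"deltas": [[[0,0,0,0,0,0],[0,0,0,0,0,0],[0,0,0,0,0,0],[0,0,0,0,0,0],[0,0,0,0,0,0],[0,0,0,0,0,0],[0,0,0,0,0,0],[0,0,0,0,0,0],[0,0,0,0,0,0],[0,0,0,0,0,0],[0,0,0,0,0,0],[0,0,0,0,0,0]]], "gripper": 0.2}}

```text
t: 5.53
tool_pos: [0.4343, -0.2001, 0.0824]
orientation: [-1.933, -2.477, 0.0]
force: [-0.2, -0.9, 0.5]
opening: 0.0556
gripper_force: 0.0
```

Run:
```python
from h import *
s=monitor.read_state();print(s['opening'])
a=cv2.imread("pics/t0.png")[255:305,280:345].astype(int);b=eyes.read_camera("top")
b=eyes.read_camera("scene");a=cv2.imread("pics/s0.png")
c=np.hstack([a[220:290,220:300],b[220:290,220:300]])
cv2.imwrite("pics/cmp.png",cv2.resize(c,None,fx=4.5,fy=4.5,interpolation=cv2.INTER_CUBIC))
```

```text
0.05557347252106574
```

View pics/cmp.png

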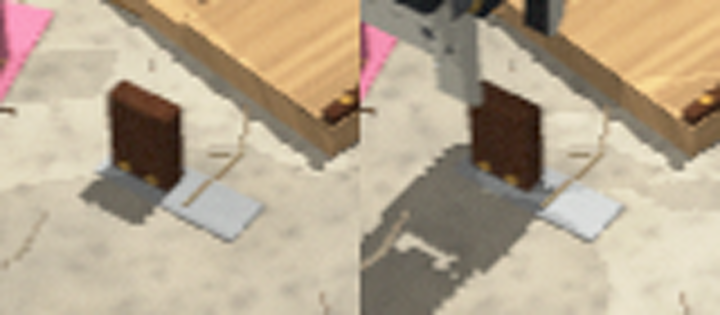

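Before and after side by side, the lifter stands unmoved (grip at about (145,135) and (505,135) in the halves). I'm going down again, then closing fully and checking before the lift.

Call:
{"fn": "arm_command", "kwargs": {"deltas": [[[0,0,-1.5,0,0,0],[0,0,-1.5,0,0,0],[0,0,-1.5,0,0,0],[0,0,-1,0,0,0],[0,0,-0.5,0,0,0],[0,0,0,0,0,0]]]}}

```text
t: 6.13
tool_pos: [0.4334, -0.1995, 0.0212]
orientation: [-1.932, -2.475, 0.0]
force: [-0.2, 0.2, 0.2]
opening: 0.0561
gripper_force: 0.0
```

Call:
{"fn": "arm_command", "kwargs": {"deltas": [[[0,0,0,0,0,0],[0,0,0,0,0,0],[0,0,0,0,0,0],[0,0,0,0,0,0],[0,0,0,0,0,0],[0,0,0,0,0,0],[0,0,0,0,0,0],[0,0,0,0,0,0],[0,0,0,0,0,0],[0,0,0,0,0,0],[0,0,0,0,0,0],[0,0,0,0,0,0]]], "gripper": -1, "squeeze": 50}}

```text
t: 7.13
tool_pos: [0.4344, -0.2002, 0.0226]
orientation: [1.933, 2.476, -0.0]
force: [-1.3, -0.7, 3.5]
opening: 0.0154
gripper_force: 50.0
```

Call:
{"fn": "arm_command", "kwargs": {"deltas": [[[0,0,1,0,0,0],[0,0,2.5,0,0,0],[0,0,3,0,0,0],[0,0,2.5,0,0,0],[1.6,3.14,0,0,0,-1.4],[1.6,3.14,0,0,0,-1.4],[1.6,3.14,0,0,0,-1.4],[1.6,3.14,0,0,0,-1.4],[1.6,3.14,0,0,0,-1.4],[1.6,3.14,0,0,0,-1.4],[1.6,3.14,0,0,0,-1.4],[1.6,3.14,0,0,0,-1.4]]]}}

```text
t: 8.13
tool_pos: [0.5626, 0.0529, 0.1128]
orientation: [-2.167, -2.275, 0.0]
force: [-1.0, 0.0, -2.0]
opening: 0.0157
gripper_force: 50.0
```

Call:
{"fn": "arm_command", "kwargs": {"deltas": [[[0,0,-2,0,0,0],[0,0,-2,0,0,0],[0,0,-1,0,0,0],[0,0,0,0,0,0],[0,0,0,0,0,0],[0,0,0,0,0,0]]]}}

```text
t: 8.63
tool_pos: [0.5629, 0.0507, 0.0636]
orientation: [2.166, 2.275, 0.001]
force: [0.7, -0.1, -1.2]
opening: 0.0158
gripper_force: 50.0
```

Run:
```python
from h import *
s=monitor.read_state();m=eyes.camera_model("top");im=eyes.read_camera("top")
M=R.from_rotvec(s['orientation']).as_matrix();print(s['t'],s['tool_pos'],M.round(3),s['q'].round(3),s['force'],s['wrist_torque'],s['opening'],np.degrees(np.arctan2(M[1,1],M[0,1])))
w=eyes.read_camera("scene")
c=np.hstack([cv2.resize(im[170:260,170:270],(400,360),interpolation=2),cv2.resize(w[150:250,190:290],(360,360),interpolation=2)])
cv2.imwrite("pics/c3.png",c)
```

```text
8.6333 [0.56288565 0.0506811  0.06361088] [[-0.049  0.999  0.001]
 [ 0.999  0.049  0.   ]
 [-0.     0.001 -1.   ]] [-1.000e-03  1.650e-01  1.743e+00  0.000e+00  1.233e+00 -5.000e-02] [ 0.66741129 -0.11114353 -1.2165739 ] [-0.03481684 -0.01406328  0.05473727] 0.015845206336128344 2.81314846174866
```

View pics/c3.png

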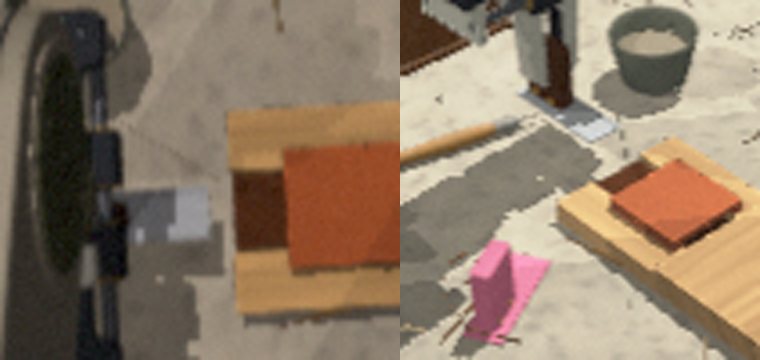

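The picture shows the lifter firmly held, level, and lined up with the tongue: tip at (208,213) in the left crop, slot centred near (258,211).

Run:
```python
from h import *
m=eyes.camera_model("top")
print(world([[222,223.2],[222,(170+190/4)],[222,170+241/4]],.042,m).round(4))   # tip
print(world([[228.5,170+170/4],[228.5,170+250/4]],.02,m).round(4))  # slot left end edges
print(world([[241.2,170+150/4],[243,170+270/4]],.028,m).round(4))
```

```text
[[ 0.5648 -0.0139  0.042 ]
 [ 0.5779 -0.014   0.042 ]
 [ 0.5487 -0.0137  0.042 ]]
[[ 0.5907 -0.0267  0.02  ]
 [ 0.5438 -0.0262  0.02  ]]
[[ 0.6013 -0.0572  0.028 ]
 [ 0.5315 -0.0605  0.028 ]]
```

Call:
{"fn": "arm_command", "kwargs": {"deltas": [[[0.06,-1.3,0,0,0,0],[0.06,-1.3,-0.5,0,0,0],[0,0,-0.8,0,0,0],[0,0,-0.5,0,0,0],[0,0,0,0,0,0],[0,0,0,0,0,0],[0,0,0,0,0,0]]], "squeeze": 60}}

```text
t: 9.32
tool_pos: [0.5633, 0.0253, 0.0442]
orientation: [-2.165, -2.276, 0.0]
force: [-0.2, 0.7, -0.9]
opening: 0.0158
gripper_force: 60.0
```

Call:
{"fn": "arm_command", "kwargs": {"deltas": [[[0.15,0,-0.1,0,0,0],[0,0,-0.1,0,0,0],[0,0,-0.1,0,0,0],[0,0,-0.05,0,0,0],[0,0,0,0,0,0]]]}}

```text
t: 9.73
tool_pos: [0.5649, 0.0252, 0.0407]
orientation: [-2.165, -2.276, 0.0]
force: [-0.2, 0.0, -0.0]
opening: 0.016
gripper_force: 60.0
```

Call:
{"fn": "arm_command", "kwargs": {"deltas": [[[0,0,-0.1,0,0,0],[0,0,-0.05,0,0,0],[0,0,0,0,0,0]]]}}

```text
t: 9.98
tool_pos: [0.5649, 0.0251, 0.0392]
orientation: [-2.165, -2.276, 0.0]
force: [0.8, -0.2, -1.4]
opening: 0.016
gripper_force: 60.0
```

Call:
{"fn": "arm_command", "kwargs": {"deltas": [[[0,0,-0.1,0,0,0],[0,0,0,0,0,0]]]}}

```text
t: 10.15
tool_pos: [0.5649, 0.0251, 0.0382]
orientation: [-2.165, -2.276, 0.0]
force: [1.1, 0.5, -0.9]
opening: 0.0151
gripper_force: 60.0
```

Call:
{"fn": "arm_command", "kwargs": {"deltas": [[[0,0,-0.1,0,0,0],[0,0,0,0,0,0]]]}}

```text
t: 10.32
tool_pos: [0.5649, 0.0251, 0.0372]
orientation: [-2.165, -2.276, 0.0]
force: [0.2, 0.2, -1.3]
opening: 0.0155
gripper_force: 60.0
```

Call:
{"fn": "arm_command", "kwargs": {"deltas": [[[0,0,-0.1,0,0,0],[0,0,0,0,0,0]]]}}

```text
t: 10.48
tool_pos: [0.565, 0.0251, 0.0363]
orientation: [2.165, 2.276, 0.0]
force: [0.1, -0.4, -0.8]
opening: 0.0155
gripper_force: 60.0
```

```bash
cat > st.py <<'E'
from h import *
s=monitor.read_state();M=R.from_rotvec(s['orientation']).as_matrix()
x=-M[:,0];x=M[:,0] if M[1,0]<0 else x   # blade dir
print('t',round(s['t'],2),'p',(s['tool_pos']*1e3).round(1),'F',s['force'].round(2),'T',s['wrist_torque'].round(3),'op',round(s['opening'],4),'q',s['q'].round(2))
print('toolz',M[:,2].round(3),'x',M[:,0].round(3))
E
python3 st.py
```

```text
t 10.48 p [565.   25.1  36.3] F [ 0.09 -0.37 -0.81] T [-0.075 -0.068 -0.016] op 0.0155 q [-0.05  0.2   1.76 -0.    1.18 -0.1 ]
toolz [ 0. -0. -1.] x [-0.05   0.999 -0.   ]
```

Call:
{"fn": "arm_command", "kwargs": {"deltas": [[[0,0,-0.1,0,0,0],[0,0,0,0,0,0]]]}}

```text
t: 10.65
tool_pos: [0.5652, 0.0252, 0.0355]
orientation: [2.165, 2.276, 0.0]
force: [-0.5, 0.0, 3.0]
opening: 0.0159
gripper_force: 60.0
```

Call:
{"fn": "arm_command", "kwargs": {"deltas": [[[0,0,-0.1,0,0,0],[0,0,0,0,0,0]]]}}

```text
t: 10.82
tool_pos: [0.5653, 0.0252, 0.0348]
orientation: [2.165, 2.276, 0.001]
force: [-0.8, 1.1, 5.2]
opening: 0.0158
gripper_force: 60.0
```

```bash
python3 st.py
```

```text
t 10.82 p [565.3  25.2  34.8] F [-0.82  1.07  5.23] T [-0.099  0.341 -0.087] op 0.0158 q [-0.05  0.2   1.76  0.    1.18 -0.1 ]
toolz [ 0.001  0.    -1.   ] x [-0.05   0.999  0.   ]
```

Contact at TCP z ≈ 36 mm with the tongue's stiffness. I'm easing to about 4 N net and sliding in.

Call:
{"fn": "arm_command", "kwargs": {"deltas": [[[0,0,0.03,0,0,0],[0.01,-0.2,0,0,0,0],[0.02,-0.3,0,0,0,0],[0.02,-0.3,0,0,0,0],[0.01,-0.2,0,0,0,0],[0,0,0,0,0,0]]]}}

```text
t: 11.32
tool_pos: [0.566, 0.0146, 0.035]
orientation: [2.165, 2.275, 0.001]
force: [-0.4, 2.7, 5.1]
opening: 0.0154
gripper_force: 60.0
```

```bash
python3 st.py
```

```text
t 11.32 p [566.   14.6  35. ] F [-0.37  2.72  5.11] T [ 0.04  -0.001  0.016] op 0.0154 q [-0.06  0.2   1.76 -0.    1.18 -0.11]
toolz [ 0.001 -0.    -1.   ] x [-0.05   0.999 -0.   ]
```

Call:
{"fn": "arm_command", "kwargs": {"deltas": [[[0,0,0.03,0,0,0],[0.02,-0.3,0.01,0,0,0],[0.02,-0.4,0,0,0,0],[0.02,-0.4,0,0,0,0],[0.02,-0.4,0,0,0,0]]]}}

```text
t: 11.73
tool_pos: [0.5664, -0.0002, 0.0351]
orientation: [-2.165, -2.276, -0.0]
force: [0.0, 3.8, 5.3]
opening: 0.0155
gripper_force: 60.0
```

Run:
```python
from h import *
exec(open('st.py').read())
im=eyes.read_camera("scene")[150:250,200:310]
cv2.imwrite("pics/c4.png",cv2.resize(im,None,fx=5,fy=5,interpolation=2))
```

```text
t 11.73 p [ 5.664e+02 -2.000e-01  3.510e+01] F [0.01 3.79 5.27] T [0.403 0.164 0.008] op 0.0155 q [-0.09  0.21  1.75  0.    1.18 -0.14]
toolz [-0.  0. -1.] x [-0.05   0.999  0.   ]
```

View pics/c4.png

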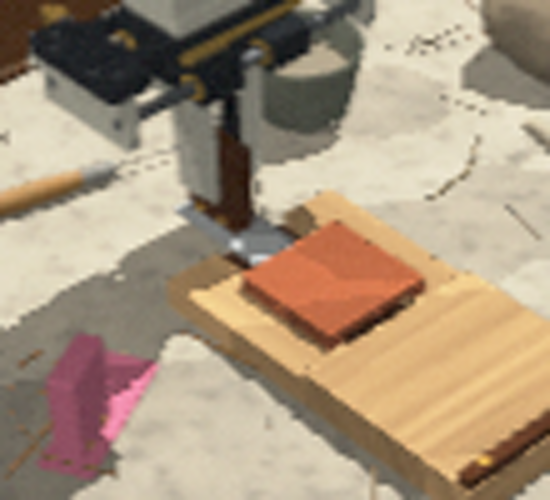

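The picture shows the blade in the slot, entering under the tile's near edge at about (265,265), level, with the tile in place. The push is slightly heavy, so I'm easing it and going on.

Call:
{"fn": "arm_command", "kwargs": {"deltas": [[[0,0,0.05,0,0,0],[0.01,-0.2,0,0,0,0],[0.02,-0.3,0,0,0,0],[0,0,0,0,0,0]]]}}

```text
t: 12.12
tool_pos: [0.5665, -0.0054, 0.0354]
orientation: [-2.166, -2.276, 0.001]
force: [0.2, 0.9, 3.0]
opening: 0.0162
gripper_force: 60.0
```

```bash
cat > tile.py <<'E'
from h import *
m=eyes.camera_model("top");im=eyes.read_camera("top")[170:270,200:350]
hsv=cv2.cvtColor(im,cv2.COLOR_BGR2HSV);k=((hsv[...,0]<9)&(hsv[...,1]>165)&(hsv[...,2]>75)).astype(np.uint8)
n,l,st,c=cv2.connectedComponentsWithStats(k);i=1+np.argmax(st[1:,4]);y,x=np.nonzero(l==i)
print("tile px bbox",st[i],"centroid",(c[i]+[200,170]).round(2),world(c[i]+[200,170],.028,m).round(4), "minRect",cv2.minAreaRect(np.c_[x,y].astype(np.float32)))
E
python3 - <<'E'
exec(open('st.py').read());exec(open('tile.py').read())
im=cv2.imread("pics/t0.png")[170:270,200:350]
hsv=cv2.cvtColor(im,cv2.COLOR_BGR2HSV);k=((hsv[...,0]<9)&(hsv[...,1]>165)&(hsv[...,2]>75)).astype(np.uint8)
n,l,st,c=cv2.connectedComponentsWithStats(k);i=1+np.argmax(st[1:,4]);print("initial",st[i],c[i]+[200,170])
E
```

```text
t 12.12 p [566.5  -5.4  35.4] F [0.17 0.92 3.  ] T [-0.13   0.104 -0.034] op 0.0162 q [-0.1   0.21  1.75 -0.    1.18 -0.15]
toolz [-0. -0. -1.] x [-0.05   0.999 -0.   ]
tile px bbox [57 38  4  5  6] centroid [258.5  210.33] [[ 0.594  -0.0973  0.028 ]] minRect ((58.67647933959961, 40.29412078857422), (2.425356149673462, 4.123105525970459), 14.03624439239502)
initial [45 47  3  4  6] [246.         218.83333333]
```

Call:
{"fn": "arm_command", "kwargs": {"deltas": [[[0.01,-0.2,0,0,0,0],[0.015,-0.3,0,0,0,0],[0.015,-0.3,0,0,0,0],[0.015,-0.3,0,0,0,0],[0.015,-0.3,0,0,0,0],[0.01,-0.2,0,0,0,0],[0,0,0,0,0,0]]]}}

```text
t: 12.75
tool_pos: [0.5675, -0.0215, 0.0356]
orientation: [2.166, 2.276, -0.0]
force: [0.5, -0.5, 2.5]
opening: 0.0159
gripper_force: 60.0
```

Run:
```python
exec(open('st.py').read())
im=cv2.imread("pics/t0.png");print(im[221,250:262:4],im[221,285:300:5])
im=eyes.read_camera("top");print(im[221,250:262:4], im[221,236:250:2])
```

```text
t 12.75 p [567.5 -21.5  35.6] F [ 0.49 -0.49  2.49] T [-0.16   0.05   0.005] op 0.0159 q [-0.13  0.21  1.75 -0.    1.18 -0.18]
toolz [ 0. -0. -1.] x [-0.049  0.999 -0.   ]
[[ 35  65 131]
 [ 37  68 134]
 [ 34  61 129]] [[ 77 117 156]
 [ 70 112 148]
 [ 74 119 158]]
[[ 42  75 147]
 [ 43  72 149]
 [ 35  69 148]] [[ 78  90 101]
 [ 46  55  58]
 [ 22  36  36]
 [ 21  29  25]
 [ 14  41  81]
 [ 36  71 145]
 [ 38  68 143]]
```

```bash
cat > tile.py <<'E'
from h import *
def seg(im,tag):
    a=im[170:270,200:350].astype(float);k=((a[...,2]>1.7*a[...,1])&(a[...,2]>75)).astype(np.uint8)
    n,l,st,c=cv2.connectedComponentsWithStats(k);i=1+np.argmax(st[1:,4]);y,x=np.nonzero(l==i)
    r=cv2.minAreaRect(np.c_[x,y].astype(np.float32))
    print(tag,"area",st[i][4],"centroid",(c[i]+[200,170]).round(2),world(c[i]+[200,170],.028,eyes.camera_model("top")).round(4),"bbox",st[i][:4]+[200,170,0,0],"rect",np.round(r[1],1),round(r[2],1))
if __name__=="__main__":
    seg(cv2.imread("pics/t0.png"),"t0");seg(eyes.read_camera("top"),"now")
E
python3 tile.py
```

```text
t0 area 898 centroid [255.92 221.04] [[ 0.5691 -0.091   0.028 ]] bbox [240 206  32  31] rect [29.8 31.1] 86.2
now area 806 centroid [257.54 221.48] [[ 0.568  -0.0947  0.028 ]] bbox [243 206  30  31] rect [30. 29.] 90.0
```

Call:
{"fn": "arm_command", "kwargs": {"deltas": [[[0.015,-0.3,0,0,0,0],[0.015,-0.3,0,0,0,0],[0.01,-0.2,0,0,0,0],[0,0,0,0,0,0]]]}}

```text
t: 13.18
tool_pos: [0.5679, -0.0293, 0.0356]
orientation: [2.166, 2.276, -0.0]
force: [0.5, 0.9, 3.0]
opening: 0.0157
gripper_force: 60.0
```

```bash
python3 st.py; python3 tile.py
```

```text
t 13.18 p [567.9 -29.3  35.6] F [0.47 0.94 2.98] T [-0.046  0.017  0.029] op 0.0157 q [-0.14  0.21  1.75 -0.    1.18 -0.19]
toolz [ 0. -0. -1.] x [-0.05   0.999 -0.   ]
t0 area 898 centroid [255.92 221.04] [[ 0.5691 -0.091   0.028 ]] bbox [240 206  32  31] rect [29.8 31.1] 86.2
now area 649 centroid [260.2 221.3] [[ 0.5683 -0.1009  0.028 ]] bbox [248 206  25  31] rect [24. 30.] 0.0
```

Call:
{"fn": "arm_command", "kwargs": {"deltas": [[[0.01,-0.2,0,0,0,0],[0.01,-0.2,0,0,0,0],[0.01,-0.2,0,0,0,0],[0.01,-0.2,0,0,0,0],[0.01,-0.2,0,0,0,0],[0,0,0,0,0,0],[0,0,0,0,0,0]]]}}

```text
t: 13.82
tool_pos: [0.5684, -0.0392, 0.0356]
orientation: [2.165, 2.276, -0.0]
force: [-0.6, 0.8, 3.3]
opening: 0.0157
gripper_force: 60.0
```

```bash
python3 st.py; python3 tile.py
```

```text
t 13.82 p [568.4 -39.2  35.6] F [-0.65  0.76  3.33] T [ 0.123  0.048 -0.034] op 0.0157 q [-0.16  0.21  1.74 -0.    1.18 -0.21]
toolz [ 0. -0. -1.] x [-0.05   0.999 -0.   ]
t0 area 898 centroid [255.92 221.04] [[ 0.5691 -0.091   0.028 ]] bbox [240 206  32  31] rect [29.8 31.1] 86.2
now area 486 centroid [263.89 221.5 ] [[ 0.5677 -0.1095  0.028 ]] bbox [254 206  20  30] rect [29. 19.] 90.0
```

Run:
```python
from h import *
mt=eyes.camera_model("top");ms=eyes.camera_model("scene")
for h in(0,.04,.08,.12,.16,.2):
    P=world([[418,225],[425,180],[440,155],[436,285]],h,mt);print(h,P[:,:2].round(3).tolist(),pix(P,ms).round(0).tolist())
```

```text
0 [[0.554, -0.481], [0.663, -0.503], [0.725, -0.544], [0.409, -0.519]] [[375.0, 301.0], [412.0, 281.0], [441.0, 278.0], [343.0, 350.0]]
0.04 [[0.553, -0.466], [0.657, -0.487], [0.716, -0.526], [0.414, -0.502]] [[372.0, 286.0], [409.0, 267.0], [437.0, 264.0], [341.0, 332.0]]
0.08 [[0.551, -0.451], [0.651, -0.471], [0.708, -0.508], [0.419, -0.486]] [[369.0, 270.0], [405.0, 252.0], [433.0, 249.0], [338.0, 313.0]]
0.12 [[0.55, -0.436], [0.645, -0.456], [0.699, -0.491], [0.423, -0.469]] [[365.0, 253.0], [400.0, 237.0], [428.0, 234.0], [335.0, 294.0]]
0.16 [[0.548, -0.421], [0.639, -0.44], [0.691, -0.473], [0.428, -0.452]] [[362.0, 235.0], [396.0, 220.0], [423.0, 218.0], [332.0, 274.0]]
0.2 [[0.547, -0.406], [0.634, -0.424], [0.682, -0.455], [0.433, -0.436]] [[358.0, 217.0], [392.0, 204.0], [418.0, 201.0], [329.0, 252.0]]
```

Call:
{"fn": "arm_command", "kwargs": {"deltas": [[[0,0,0.2,0,0,0],[0,0,0.2,0,0,0],[0,0,0.2,0,0,0],[0,0,0,0,0,0]]]}}

```text
t: 14.2
tool_pos: [0.5682, -0.039, 0.0416]
orientation: [-2.165, -2.276, 0.001]
force: [0.4, 0.3, -1.2]
opening: 0.0156
gripper_force: 60.0
```

```bash
python3 st.py
python3 - <<'E'
import numpy as np
x,z=-91.1,23.6
p=[x,z]
for t in range(0,96,6):
    a=np.radians(t);X=x*np.cos(a)+z*np.sin(a);Z=-x*np.sin(a)+z*np.cos(a)
    d=(X-p[0]);print(t,"dx %.3f dy %.3f dz %.3f"%(d*.0049,-d*.0999,(Z-p[1])/10));p=[X,Z]
E
```

```text
t 14.2 p [568.2 -39.   41.6] F [ 0.39  0.34 -1.25] T [0.049 0.094 0.012] op 0.0156 q [-0.16  0.21  1.74 -0.    1.2  -0.21]
toolz [-0. -0. -1.] x [-0.05   0.999 -0.   ]
0 dx 0.000 dy -0.000 dz 0.000
6 dx 0.015 dy -0.296 dz 0.939
12 dx 0.019 dy -0.393 dz 0.903
18 dx 0.024 dy -0.485 dz 0.857
24 dx 0.028 dy -0.572 dz 0.802
30 dx 0.032 dy -0.652 dz 0.737
36 dx 0.036 dy -0.726 dz 0.665
42 dx 0.039 dy -0.791 dz 0.586
48 dx 0.042 dy -0.848 dz 0.500
54 dx 0.044 dy -0.896 dz 0.408
60 dx 0.046 dy -0.933 dz 0.312
66 dx 0.047 dy -0.961 dz 0.213
72 dx 0.048 dy -0.978 dz 0.111
78 dx 0.048 dy -0.984 dz 0.008
84 dx 0.048 dy -0.979 dz -0.095
90 dx 0.047 dy -0.964 dz -0.197
```

Call:
{"fn": "arm_command", "kwargs": {"deltas": [[[0.007,-0.137,0.473,3,0.15,0],[0.008,-0.16,0.465,3,0.15,0],[0.009,-0.185,0.455,3,0.15,0],[0.01,-0.208,0.448,3,0.15,0],[0.011,-0.232,0.434,3,0.15,0],[0.012,-0.253,0.423,3,0.15,0],[0.014,-0.276,0.408,3,0.15,0],[0.014,-0.296,0.394,3,0.15,0],[0,0,0,0,0,0]]]}}

```text
t: 14.95
tool_pos: [0.569, -0.0582, 0.0762]
orientation: [-1.937, -2.031, -0.414]
force: [0.5, 0.1, -1.6]
opening: 0.0157
gripper_force: 60.0
```

```bash
python3 st.py;python3 tile.py; python3 -c "
from h import *
cv2.imwrite('pics/s24.png',eyes.read_camera('scene'))"
```

```text
t 14.95 p [569.  -58.2  76.2] F [ 0.55  0.1  -1.61] T [-0.283  0.057  0.024] op 0.0157 q [-0.44  0.31  1.61  0.37  1.44 -0.58]
toolz [-0.02   0.409 -0.912] x [-0.043  0.911  0.409]
t0 area 898 centroid [255.92 221.04] [[ 0.5691 -0.091   0.028 ]] bbox [240 206  32  31] rect [29.8 31.1] 86.2
now area 16 centroid [239.06 267.62] [[ 0.4623 -0.0505  0.028 ]] bbox [236 265   7   5] rect [2.7 7.2] 63.4
```

q4 is turning toward its wide side, so I'm continuing the tilt to 60°.

Call:
{"fn": "arm_command", "kwargs": {"deltas": [[[0.016,-0.316,0.377,3,0.15,0],[0.016,-0.336,0.36,3,0.15,0],[0.018,-0.354,0.342,3,0.15,0],[0.018,-0.372,0.323,3,0.15,0],[0.019,-0.388,0.303,3,0.15,0],[0.02,-0.403,0.283,3,0.15,0],[0,0,0,0,0,0],[0,0,0,0,0,0]]]}}

```text
t: 15.72
tool_pos: [0.5701, -0.0778, 0.0955]
orientation: [-1.744, -1.832, -0.667]
force: [0.0, 0.3, -2.1]
opening: 0.0158
gripper_force: 60.0
```

```bash
python3 st.py; python3 -c "
from h import *
w=eyes.read_camera('wrist');s=eyes.read_camera('scene')
cv2.imwrite('pics/s42.png',s);cv2.imwrite('pics/w42.png',w)
c=s[150:250,210:310].astype(float)
k=((c[...,2]>1.6*c[...,1])&(c[...,2]>70)).astype(np.uint8)
for r in range(0,100,4):print(''.join('#' if v else '.' for v in k[r,::2]))
"
```

```text
t 15.72 p [570.1 -77.8  95.5] F [ 0.01  0.33 -2.1 ] T [-0.549  0.065  0.044] op 0.0158 q [-0.59  0.5   1.45  0.57  1.66 -0.73]
toolz [-0.035  0.668 -0.744] x [-0.036  0.743  0.668]
#..#..............................................
..................................................
..................................................
..................................................
..................................................
..................................................
..................................................
..................................................
..................................................
..................................................
................................##................
.............................######...............
......................###.##########..............
...................###################............
......................#################...........
..........................###########.............
...........................######.................
...##........................#....................
.#####............................................
##########........................................
#########.........................................
.####.##.........................................#
.###.#........................................##..
##.##.............................................
..................................................
```

```bash
cat > pred.py <<'E'
from h import *
ms=eyes.camera_model("scene");b=np.array([.5726,-.1333]);zb=-.003
bx=np.array([.0471,-.9989]);by=np.array([.9989,.0471])
def W(P): P=np.atleast_2d(P)/1e3;return np.c_[b+P[:,:1]*bx+P[:,1:2]*by,P[:,2]+zb]
def tile(th,px=-3,pz=20,y=-1.4):
    a=np.radians(th);L=np.array([[-70,-35,10],[0,-35,10],[0,35,10],[-70,35,10]],float);X=L[:,0]*np.cos(a)+L[:,2]*np.sin(a);Z=-L[:,0]*np.sin(a)+L[:,2]*np.cos(a)
    return pix(W(np.c_[X+px,L[:,1]+y,Z+pz]),ms).round(0).astype(int)
def sc(im):
    a=im.astype(float);k=((a[...,2]>1.6*a[...,1])&(a[...,2]>70)).astype(np.uint8);k[:150]=0;k[270:]=0;k[:,:235]=0;k[:,330:]=0
    n,l,st,c=cv2.connectedComponentsWithStats(k);i=1+np.argmax(st[1:,4]);return st[i],c[i].round(1)
if __name__=="__main__":
    import sys
    for f in("s0","s24","s42"):print(f,sc(cv2.imread(f"pics/{f}.png")))
    for t in(0,12,24,33,42):print(t,tile(t).tolist(),tile(t).mean(0))
E
python3 pred.py
```

```text
s0 (array([246, 195,  39,  25, 547], dtype=int32), array([264.8, 205.6]))
s24 (array([249, 189,  37,  31, 613], dtype=int32), array([267.9, 203.6]))
s42 (array([246, 188,  41,  32, 617], dtype=int32), array([268.9, 203.4]))
0 [[248, 205], [266, 217], [286, 205], [268, 193]] [267. 205.]
12 [[249, 201], [267, 218], [286, 206], [268, 190]] [267.5  203.75]
24 [[250, 198], [267, 218], [287, 206], [270, 187]] [268.5  202.25]
33 [[252, 197], [268, 219], [287, 207], [272, 185]] [269.75 202.  ]
42 [[254, 196], [268, 219], [287, 207], [274, 184]] [270.75 201.5 ]
```

```bash
python3 -c "
from h import *
a=cv2.imread('pics/s24.png')[160:230,220:300];b=cv2.imread('pics/s42.png')[160:230,220:300];w=cv2.imread('pics/w42.png')
r=lambda i:cv2.resize(i,(400,350),interpolation=2)
w=cv2.resize(w,(333,250))
z=np.zeros((250,800,3),np.uint8);z[:,:333]=w
t=eyes.read_camera('top')[180:260,215:335];cv2.imwrite('pics/t42.png',t);z[:,340:715]=cv2.resize(t,(375,250),interpolation=2)
cv2.imwrite('pics/c5.png',np.vstack([np.hstack([r(a),r(b)]),z]))"
```

```text
(no output)
```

View pics/c5.png

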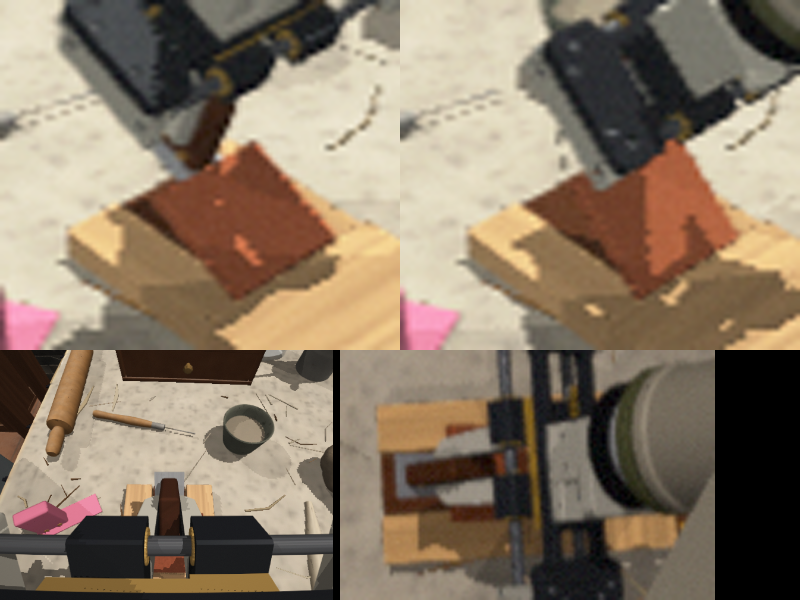

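The composite shows the tile tilted up on the blade, its far edge at the step (about (642,298)–(735,245) in the right crop), with the lifter firm in the grip and the fingers clear. I'm going on to 60°.

Call:
{"fn": "arm_command", "kwargs": {"deltas": [[[0.021,-0.418,0.261,3,0.15,0],[0.021,-0.43,0.239,3,0.15,0],[0.022,-0.443,0.216,3,0.15,0],[0.022,-0.453,0.192,3,0.15,0],[0.023,-0.462,0.168,3,0.15,0],[0.023,-0.471,0.144,3,0.15,0],[0,0,0,0,0,0],[0,0,0,0,0,0]]]}}

```text
t: 16.53
tool_pos: [0.5718, -0.1042, 0.1085]
orientation: [-1.537, -1.616, -0.887]
force: [-0.5, 1.3, 0.1]
opening: 0.0157
gripper_force: 60.0
```

```bash
python3 st.py
cat > asc.py <<'E'
from pred import *
im=eyes.read_camera('scene');cv2.imwrite('pics/s%d.png'%int(monitor.read_state()['t']*100),im)
print(sc(im));c=im[180:235,232:330].astype(float)
k=np.where((c[...,2]>1.6*c[...,1])&(c[...,2]>60),'#',np.where(c.max(-1)<75,'d',np.where(c[...,2]>1.45*c[...,0],'w','.')))
for r in range(0,55,2):print(''.join(k[r,::1]))
E
python3 asc.py; python3 -c "
from pred import *
for t in(42,60,75):print(t,tile(t).tolist())"
```

```text
t 16.53 p [ 571.8 -104.2  108.5] F [-0.49  1.31  0.08] T [-0.261  0.085  0.037] op 0.0157 q [-0.7   0.75  1.26  0.73  1.9  -0.8 ]
toolz [-0.044  0.865 -0.5  ] x [-0.025  0.499  0.866]
(array([246, 193,  35,  26, 299], dtype=int32), array([262. , 205.6]))
..............................www......dddddd..ddddddddd..........................................
....................................dddddddddddddddddddd..........................................
..................................dddddd..ddddddddddddddd.........................................
..................................dddddddddddddddddddddddd........................................
...................................dddddddddddddddddddddddd...............ddddd...................
.............................ww.....ddd..dddddddddddddddddd................dddddddd...............
.........................wwwwww......ddddddddddddddddddddddd.................ddddddddd............
........................www####w......ddddddddddddddddddddddd..................ddddddddd..........
....................ww#ww#######w.....ddddddddddddddd
[... 1382 characters left out ...]
wwwwwwwwwwwwwwwwwwwwwwwwwwwwwwwwwwwwwwwwwwww#w...
.......................wwwwwwwwwwwwwwwwwwwwwwwwwwwwwwwwwwwwwwwwwwwwwwwwwwwwwwwwwwwwwwww####ddww...
.........................wwwwwwwwwwwwwwwwwwwwwwwwwwwwwwwwwwwwwwwwwwwwwwwwwwwwwwwwww####wddwwwww...
............................wwwwwwwwwwwwwwwwwwwwwwwwwwwwwwwwwwwwwwwwwwwwwwwwwwwww###wddwwwwwww....
...............................wwwwwwwwwwwwwwwwwwwwwwwwwwwwwwwwwwwwwwwwwwwwwwww##wddwwwwwwwww.....
..................................wwwwwwwwwwwwwwwwwwwwwwwwwwwwwwwwwwwwwwwwww##wddwwwwwwwwww.......
42 [[254, 196], [268, 219], [287, 207], [274, 184]]
60 [[259, 196], [269, 220], [288, 208], [279, 184]]
75 [[264, 197], [269, 221], [288, 209], [284, 186]]
```

Run:
```python
from h import *
for f in("s0","s42","s1653"):
    im=cv2.imread(f"pics/{f}.png");print(f)
    for y in range(186,222,3):print(y,' '.join("%3d"%im[y,x,2] if im[y,x,2]>1.6*im[y,x,1] else '  .' for x in range(240,294,2)))
```

```text
s0
186   .   .   .   .   .   .   .   .   .   .   .   .   .   .   .   .   .   .   .   .   .   .   .   .   .   .   .
189   .   .   .   .   .   .   .   .   .   .   .   .   .   .   .   .   .   .   .   .   .   .   .   .   .   .   .
192   .   .   .   .   .   .   .   .   .   .   .   .   .   .   .   .   .   .   .   .   .   .   .   .   .   .   .
195   .   .   .   .   .   .   .   .  91   .   .   .   . 187 191   .   .   .   .   .   .   .   .   .   .   .   .
198   .   .   .   .   .   .   .  86   . 106 203 188 189 187 187 188 188   .   .   .   .   .   .   .   .   .   .
201   .   .   .  95  89  90   . 170 187 189 189 188 191 190 194 188 190 189 190 199   .   .   .   .   .   .   .
204   .   .   .   .   . 181 185 182 182 190 185 188 192 193 192 191 192 191 194 197 191 201   .   .   .   .   .
207   .   .   .   .   .  97 173 187 182 186 186 187 186 190 191 190 190 193 195 194 196 114 122   .   .   .   .
210   .   .   .   .   .   . 106  93 163 186 189 190 191 189 190 191 192 190 168 100   .   .   .   .   .   .   .
213   .   .   .   .   .   .   .   .   . 101 152 194 189 189 191 196 132  79   .   .   .  
[... 1111 characters left out ...]
178 117 120 181 180 193   .   .   .
210   .   .   .   .   .   .   .   .   .   .  61 118 123 118 119 166 178 175 179 120 114  98   .   .   .   .   .
213   .   .   .   .   .   .   .   .   .   .   .   .  92 113 109 163 177 116 122   .   .   .   .   .   .   .   .
216   .   .   .   .   .   .   .   .   .   .   .   .   .  97 107 109 100   .   .   .   .   .   .   .   .   .   .
219   .   .   .   .   .   .   .   .   .   .   .   .   .   .   .   .   .   .   .   .   .   .   .   .   .   .   .
s1653[ WARN:0@0.552] global loadsave.cpp:275 findDecoder imread_('pics/s1653.png'): can't open/read file: check file path/integrity
Traceback (most recent call last):
TypeError: 'NoneType' object is not subscriptable
```

```bash
cat > rv.py <<'E'
from h import *
exec(open('st.py').read())
im=eyes.read_camera("scene")
for y in range(180,225,3):print(y,' '.join("%3d"%im[y,x,2] if im[y,x,2]>1.6*im[y,x,1] else '  d' if im[y,x].max()<75 else '  .' for x in range(240,314,2)))
E
python3 rv.py
python3 - <<'E'
from pred import *
print(pix(W([[-110,-22,17],[0,-22,17],[0,22,17],[-110,22,17]]),ms).round(0).tolist())
E
```

```text
t 16.58 p [ 571.9 -104.3  108.7] F [-0.74  1.03 -2.29] T [-0.633  0.064  0.066] op 0.0159 q [-0.7   0.75  1.26  0.73  1.9  -0.8 ]
toolz [-0.044  0.864 -0.501] x [-0.025  0.501  0.865]
180   .   .   .   .   .   .   .   .   .   .   .   .   .   .   .   .   d   d   d   .   d   d   d   d   .   .   .   .   .   .   .   .   .   .   .   .   .
183   .   .   .   .   .   .   .   .   .   .   .   .   .   .   d   d   d   d   d   d   d   d   d   d   d   .   .   .   .   .   .   .   .   .   .   .   .
186   .   .   .   .   .   .   .   .   .   .   .   .   .   .   d   d   d   d   d   d   d   d   d   d   d   .   .   .   .   .   .   .   .   .   .   .   .
189   .   .   .   .   .   .   .   .   .   .   .   .   .   .   d   d   d   d   d   d   d   d   d   d   d   d   .   .   .   .   .   .   .   .   d   d   d
192   .   .   .   .   .   .   .   .   .   .   .   .   .   .   .   d   d   d   d   d   d   d   d   d   d   d   .   .   .   .   .   .   .   .   .   d   d
195   .   .   .   .   .   .   .   .   . 119 112 104   .   .   .   d   d   d   d   d   d   d   d   .   d   d   d   .   .   .   .   .   .   .   .   .   .
198 
[... 728 characters left out ...]
  .   .   .   .   .   .   .
213   .   .   .   .   .   .   .   .   .   .   .   .  84 120 109 106 114 150 147 139   .   .   .   .   .   .   .   .   .   .   .   .   .   .   .   .   .
216   .   .   .   .   .   .   .   .   .   .   .   .   .   . 105 107 108   .   .   .   .   .   .   .   .   .   .   .   .   .   .   .   .   .   .   .   .
219   .   .   .   .   .   .   .   .   .   .   .   .   .   .   .   .   .   .   .   .   .   .   .   .   .   .   .   .   .   .   .   .   .   .   .   .   .
222   .   .   .   .   .   .   .   .   .   .   .   .   .   .   .   .   .   .   .   .   .   .   .   .   .   .   .   .   .   .   .   .   .   .   .   .   .
[[244.0, 200.0], [271.0, 219.0], [283.0, 211.0], [256.0, 193.0]]
```

The tile's side face strip runs (262,195)→(269,216), so it stands at about 60° against the step. Next I tip it over by pushing the blade tip forward and slightly up.

Call:
{"fn": "arm_command", "kwargs": {"deltas": [[[0.01,-0.2,0.15,0,0,0],[0.01,-0.2,0.15,0,0,0],[0.01,-0.2,0.15,0,0,0],[0.01,-0.2,0.15,0,0,0],[0.01,-0.2,0.1,0,0,0],[0,0,0,0,0,0]]]}}

```text
t: 17.13
tool_pos: [0.5724, -0.1155, 0.1161]
orientation: [-1.537, -1.616, -0.889]
force: [-0.5, -0.8, -1.4]
opening: 0.0156
gripper_force: 60.0
```

```bash
python3 rv.py
```

```text
t 17.13 p [ 572.4 -115.5  116.1] F [-0.45 -0.76 -1.43] T [-0.649 -0.046 -0.023] op 0.0156 q [-0.71  0.76  1.23  0.73  1.92 -0.79]
toolz [-0.043  0.865 -0.5  ] x [-0.025  0.499  0.866]
180   .   .   .   .   .   .   .   .   .   .   .   .   .   .   .   .   .   d   d   d   d   .   d   d   d   d   .   .   .   .   .   .   .   .   .   .   .
183   .   .   .   .   .   .   .   .   .   .   .   .   .   .   .   d   d   d   d   d   d   d   d   d   d   d   d   .   .   .   .   .   .   .   .   .   .
186   .   .   .   .   .   .   .   .   .   .   .   .   .   .   .   d   d   d   d   d   d   d   d   d   d   d   d   .   .   .   .   .   .   .   .   .   .
189   .   .   .   .   .   .   .   .   .   .   .   .   .   .   .   .   d   d   .   d   d   d   d   d   d   d   d   d   .   .   .   .   .   .   .   .   d
192   .   .   .   .   .   .   .   .   .   .   .   .   .   .   .   .   d   d   d   d   d   d   d   d   d   d   d   d   .   .   .   .   .   .   .   .   .
195   .   .   .   .   .   .   .   .   .   .   .   .   .   .   .   .   .   d   d   d   d   d   d   d   d   .   d   d   d   .   .   d   .   .   .   .   .
198 
[... 663 characters left out ...]
  94 102 100  93   .   .   d   d   d   .   .   .   .   .   .   .   .   .   .   .   .   .   .
213   .   .   .   .   .   .   .   .   .   .   .   . 109 107  98 100 100 100  98  98   .   .   .   .   .   .   .   .   .   .   .   .   .   .   .   .   .
216   .   .   .   .   .   .   .   .   .   .   .   .   .   .  97  99 100 112   .   .   .   .   .   .   .   .   .   .   .   .   .   .   .   .   .   .   .
219   .   .   .   .   .   .   .   .   .   .   .   .   .   .   . 106   .   .   .   .   .   .   .   .   .   .   .   .   .   .   .   .   .   .   .   .   .
222   .   .   .   .   .   .   .   .   .   .   .   .   .   .   .   .   .   .   .   .   .   .   .   .   .   .   .   .   .   .   .   .   .   .   .   .   .
```

Run:
```python
from pred import *
ps=pix(W([[5,-36,35],[75,-36,35],[75,34,35],[5,34,35]]),ms);print(ps.round(0).tolist())
im=eyes.read_camera("scene")
for y in range(198,246,4):print(y,' '.join("%d/%d"%(im[y,x,2],im[y,x,1]) for x in range(266,322,5)))
w=eyes.read_camera("wrist");mw=eyes.camera_model("wrist")
print("wrist: tip px expected, tile flipped px",pix(W([[5,-36,35],[75,-36,35],[75,34,35],[5,34,35]]),mw).round(0).tolist())
k=(w[...,2]>1.7*w[...,1])&(w[...,2]>70)
for y in range(180,420,8):print(y,''.join('#' if v else '.' for v in k[y,100:460:5]))
cv2.imwrite("pics/w1713.png",w)
```

```text
[[269.0, 217.0], [288.0, 231.0], [307.0, 218.0], [288.0, 205.0]]
198 219/167 121/118 31/33 38/41 37/42 22/25 27/32 229/220 227/220 146/147 133/129 223/213
202 113/66 121/122 58/56 64/67 33/37 228/221 232/225 226/217 227/218 225/219 221/211 229/221
206 113/65 103/77 133/132 38/40 36/42 227/185 228/190 231/224 221/211 230/222 230/224 227/220
210 109/65 99/56 108/77 32/32 223/179 215/171 230/189 223/184 229/220 205/194 209/198 211/201
214 110/68 96/52 97/55 119/96 222/178 226/185 220/177 224/181 246/219 212/201 208/197 206/196
218 147/113 111/69 219/174 228/188 225/183 217/174 230/188 232/192 227/185 231/190 202/179 194/182
222 115/93 115/93 130/104 224/185 218/175 229/188 127/102 134/106 121/95 231/192 222/180 226/190
226 120/98 124/102 120/95 226/184 227/183 221/177 133/106 121/97 119/95 114/93 206/164 94/57
230 117/94 223/181 125/101 123/97 120/97 211/169 232/192 109/90 117/94 91/72 89/54 128/103
234 112/93 119/96 165/135 118/94 121/96 130/105 115/93 115/94 81/50 72/45 128/107 117/94
238 110/105 118/102 117/94 118/97 127/102 114/92 113/91 102/60 53/33 126/101 114/92 210/199
242 115/1
[... 1801 characters left out ...]
.......
348 .................................#########..............................
356 .................................#########..............................
364 ........................................................................
372 ........................................................................
380 ........................................................................
388 ........................................................................
396 ........................................................................
404 ........................................................................
412 ........................................................................
```

Run:
```python
from pred import *
mw=eyes.camera_model("wrist");w=cv2.imread("pics/w1713.png");im=eyes.read_camera("scene")
s42=cv2.imread("pics/s42.png");print("tile shadow/lit s42",s42[201,262],s42[201,276],"tongue s0",cv2.imread("pics/s0.png")[201,248])
for y in range(204,222,2):print(y,' '.join("%3d/%3d/%3d"%tuple(im[y,x,::-1]) for x in range(262,290,3)))
def T(th,px,pz):
    a=np.radians(th);L=np.array([[-70,-35,10],[0,-35,10],[0,35,10],[-70,35,10],[-70,-35,0],[0,-35,0],[0,35,0],[-70,35,0]],float)
    X=L[:,0]*np.cos(a)+L[:,2]*np.sin(a);Z=-L[:,0]*np.sin(a)+L[:,2]*np.cos(a);return W(np.c_[X+px,L[:,1]-1.4,Z+pz])
for th,px,pz in((60,-3,20),(75,-5,20),(90,-5,25),(60,15,35)):print(th,pix(T(th,px,pz),mw).round(0).astype(int).tolist())
print([w[y,x].tolist() for y,x in((350,285),(356,300),(340,285),(366,285),(230,285),(240,295))])
for y in range(316,420,6):print(y,' '.join("%3d,%3d"%tuple(w[y,x,:0:-1]) for x in range(230,345,9)))
```

```text
tile shadow/lit s42 [ 42  64 112] [ 68 102 182] tongue s0 [35 55 89]
204  99/ 62/ 44 107/ 64/ 40 101/ 57/ 39 117/112/ 98 148/146/132  26/ 30/ 29  40/ 41/ 44  36/ 38/ 41  35/ 40/ 42  81/ 71/ 61
206 100/ 63/ 41  97/ 57/ 32 107/ 60/ 44 106/ 79/ 62 103/103/ 95  89/ 88/ 80  40/ 41/ 44  53/ 58/ 56  33/ 39/ 36  70/ 62/ 54
208 105/ 66/ 43 102/ 65/ 44 107/ 58/ 37 101/ 59/ 39 143/142/128 112/112/103  28/ 37/ 39  40/ 39/ 45  40/ 41/ 45 215/172/122
210 104/ 62/ 41 103/ 61/ 41 103/ 60/ 41  98/ 54/ 39 111/ 81/ 63 138/134/119  29/ 30/ 33  39/ 41/ 42 223/181/127 224/182/127
212 105/ 63/ 41 104/ 64/ 42 100/ 56/ 36 100/ 55/ 37  98/ 55/ 36 102/ 58/ 40 102/ 58/ 38 222/179/125 220/178/124 222/178/123
214 133/106/ 72 107/ 66/ 44  98/ 54/ 36 100/ 54/ 37 100/ 55/ 38 114/ 64/ 42 222/179/125 222/182/126 220/177/122 231/190/133
216 146/119/ 85 140/112/ 75  96/ 53/ 36 101/ 58/ 41 118/ 65/ 45 223/181/124 220/177/121 221/178/126 227/186/130 227/185/129
218 143/115/ 80 148/119/ 86  98/ 56/ 40 109/ 74/ 51 221/178/124 221/177/124 224/182/128 227/187/129 224/184/127 221/179/123
220 116/ 94/ 66 116/ 93/ 68 124/100/ 70
[... 1815 characters left out ...]
,177 222,177 221,177 224,179 185,145 184,145 185,146
388 184,145 184,145 185,146 185,146 185,145 184,145 184,145 183,144 184,145 185,145 183,144 185,147 184,145
394 183,143 185,145 184,145 184,145 184,145 185,146 185,145 184,145 184,144 184,145 184,145 184,144 184,145
400 183,144 184,145 184,144 185,146 183,144 184,144 183,144 184,145 184,144 184,145 184,145 184,144 183,143
406 177,138 147,114  87, 68  87, 69  87, 67 185,145 169,132 168,131 183,144 183,143 183,143 184,144 183,145
412  32, 35  32, 34  34, 36  33, 35  32, 35  33, 35  33, 35  33, 35  32, 34  32, 34  33, 35  34, 36  32, 34
418  33, 36  32, 35  32, 35  33, 35  32, 34  34, 35  33, 35  34, 35  33, 35  33, 36  34, 36  33, 36  34, 36
```

The colour ratios (tile 1.8, tongue 1.65) show the tile standing nearly upright behind the gripper, its lower edge at (268,219)–(283,212) on the step. I'm pushing on gently.

Call:
{"fn": "arm_command", "kwargs": {"deltas": [[[0.01,-0.2,0.05,0,0,0],[0.01,-0.2,0.05,0,0,0],[0.01,-0.2,0.05,0,0,0],[0,0,0,0,0,0],[0,0,0,0,0,0]]]}}

```text
t: 17.75
tool_pos: [0.5725, -0.1211, 0.1172]
orientation: [-1.537, -1.615, -0.888]
force: [0.1, 0.2, -1.2]
opening: 0.0155
gripper_force: 60.0
```

```bash
cat > q.py <<'E'
from h import *
exec(open('st.py').read())
im=eyes.read_camera("scene").astype(float);B,G,Rr=im[...,0],im[...,1],im[...,2]
k=np.where((Rr>1.72*G)&(Rr>60),'#',np.where((Rr>1.5*G)&(Rr>60),'o',np.where(im.max(-1)<75,'d',np.where(Rr>1.45*B,'w','.'))))
for y in range(182,236,2):print(y,''.join(k[y,240:320]))
E
python3 q.py
```

```text
t 17.75 p [ 572.5 -121.1  117.2] F [ 0.13  0.18 -1.15] T [-0.611 -0.018 -0.085] op 0.0155 q [-0.72  0.77  1.22  0.73  1.93 -0.79]
toolz [-0.043  0.866 -0.499] x [-0.025  0.498  0.867]
182 ..................................dddddddddddddddddddd..........................
184 ...............................dddddd..ddddddddddddddd..........................
186 ................................ddddddddddddddddddddddd.........................
188 .........................ww.....dddddddddddddddddddddddd................dd......
190 .....................wwwwww......dddddddddddddddddddddddd................dddddd.
192 .................wwwwwwwwwww......ddddddddddddddddddddddd.................dddddd
194 ................wwwwwwwwwwwww......ddddddddddddddddddddddd..................dddd
196 ............wwooooowwwwwwwwww......dddddddddddddddwwddddddd....d...............d
198 .........woooooooooooowwwwwwwww.....ddddddddddddddddddddddddd...................
200 .....wooooooooooooooooooowwwwww......ddddddddddddddddddddd......................
202 wwwwwwwoooooooooooooooo#oooowwww......dddddddddddddd...wwo####
[... 678 characters left out ...]
wwwwwwwwwwwwwwww....
220 ....wwwwwwwwwwwwwwwwwwwwwwwwwwwwwwwwwwwwwwwwwwwwwwwwwwwwwwwwwwwwwwwwwwwwwwwwwww.
222 .........wwwwwwwwwwwwwwwwwwwwwwwwwwwwwwwwwwwwwwwwwwwwwwwwwwwwwwwwwwwwwwwwwwwwwww
224 ............wwwwwwwwwwwwwwwwwwwwwwwwwwwwwwwwwwwwwwwwwwwwwwwwwwwwwwwwwwwwwwwwwwww
226 ...............wwwwwwwwwwwwwwwwwwwwwwwwwwwwwwwwwwwwwwwwwwwwwwwwwwwwwwwwwwwwwwwwd
228 ..................wwwwwwwwwwwwwwwwwwwwwwwwwwwwwwwwwwwwwwwwwwwwwwwwwwwwwwwwwddddd
230 .....................wwwwwwwwwwwwwwwwwwwwwwwwwwwwwwwwwwwwwwwwwwwwwwwwwwwoddddddw
232 .......................wwwwwwwwwwwwwwwwwwwwwwwwwwwwwwwwwwwwwwwwwwwwwwdddddddwwww
234 ..........................wwwwwwwwwwwwwwwwwwwwwwwwwwwwwwwwwwwwwwwwddddoodwwwwwww
```

Call:
{"fn": "arm_command", "kwargs": {"deltas": [[[0.01,-0.2,0.1,0,0,0],[0.01,-0.2,0.1,0,0,0],[0,0,0,0,0,0],[0,0,0,0,0,0]]]}}

```text
t: 18.13
tool_pos: [0.5727, -0.125, 0.1193]
orientation: [-1.536, -1.615, -0.888]
force: [-0.3, -0.1, -1.5]
opening: 0.0155
gripper_force: 60.0
```

```bash
python3 q.py
python3 - <<'E'
from pred import *
for th in (85,95,110,130,180):
    a=np.radians(th);L=np.array([[-70,-35,0],[0,-35,0],[0,35,0],[-70,35,0],[-70,-35,-10],[0,-35,-10],[0,35,-10],[-70,35,-10]],float)
    X=L[:,0]*np.cos(a)+L[:,2]*np.sin(a);Z=-L[:,0]*np.sin(a)+L[:,2]*np.cos(a)
    print(th,pix(W(np.c_[X+6,L[:,1]-1.4,Z+25]),ms).round(0).astype(int).tolist())
E
```

```text
t 18.13 p [ 572.7 -125.   119.3] F [-0.33 -0.1  -1.46] T [-0.567  0.014 -0.056] op 0.0155 q [-0.72  0.77  1.21  0.73  1.94 -0.79]
toolz [-0.043  0.865 -0.499] x [-0.025  0.498  0.867]
182 ....................................ddddddddddddddddddd.........................
184 .................................dddddd.dddddddddddddddd........................
186 .................................dddddddddddddddddddddddd.......................
188 .........................ww.......ddddddddddddddddddddddd................dd.....
190 .....................wwwwwwww.....dddd.ddddddddddddddddddd................dddddd
192 .................wwwwwwwwwwww......dddddddddddddddddddddddd.................dddd
194 ................wwwwwwwwwwwwww......ddddddddddddddddddddddd...................dd
196 ............wwowooowwwwwwwwwwww......dddddddddddddddwwdddddd....dd..............
198 .........wooooooooooowwwwwwwwww......dddddddddddddddddddddddddd.................
200 .....woooooooooooooooo#oowwwwwww......ddddddddddddddddddddd.....................
202 wwwwwwwoooo#oooooooooooooooowwwww......dddddddddddddd.........
[... 1181 characters left out ...]
#owwwwwwwwwwwwwwwwwdddddddw
232 .......................wwwwwwwwwwwwwwwwwwwwwwwww###wwwwwwwwwwwwwwwwwwdddddddwwww
234 ..........................wwwwwwwwwwwwwwwwwwwwwwwwwwwwwwwwwwwwwwwwdddddddwwwwwww
85 [[267, 198], [269, 220], [288, 208], [287, 186], [264, 196], [266, 219], [285, 207], [284, 185]]
95 [[270, 200], [269, 220], [288, 208], [290, 188], [267, 198], [266, 218], [285, 206], [287, 186]]
110 [[275, 205], [269, 220], [288, 208], [295, 193], [272, 202], [266, 218], [286, 206], [293, 190]]
130 [[281, 213], [269, 220], [288, 208], [301, 200], [279, 209], [267, 217], [286, 205], [299, 197]]
180 [[288, 234], [269, 220], [288, 208], [307, 221], [288, 231], [269, 217], [288, 205], [308, 218]]
```

The tile now lies flat on the bed, smooth side down: its outline at (270–309, 208–233) matches the 180° prediction. I'm lifting away, levelling the lifter, and returning to its old place.

Call:
{"fn": "arm_command", "kwargs": {"deltas": [[[0,0.1,1.5,0,0,0],[0,0.2,2.5,0,0,0],[0,0.2,3,0,0,0],[0,0,2,0,0,0],[-0.5,0,0,-5,-0.25,0],[-0.5,0,0,-5,-0.25,0],[-0.5,0,0,-5,-0.25,0],[-0.5,0,0,-5,-0.25,0],[-0.5,0,0,-5,-0.25,0],[-0.5,0,0,-5,-0.25,0]]]}}

```text
t: 19.02
tool_pos: [0.5427, -0.1203, 0.2109]
orientation: [-1.877, -1.973, -0.501]
force: [-0.1, 0.8, -1.2]
opening: 0.0155
gripper_force: 60.0
```

Call:
{"fn": "arm_command", "kwargs": {"deltas": [[[-1.5,-1,0,-5,-0.25,0],[-1.5,-1,0,-5,-0.25,0],[-1.5,-1,0,-5,-0.25,0],[-1.5,-1,0,-5,-0.25,0],[-1.5,-1,0,-5,-0.25,0],[-1.5,-1,0,-5,-0.25,0],[-1.5,-1,0,0,0,0],[-0.4,-1,0,0,0,0],[0,0,0,0,0,0],[0,0,0,0,0,0]]]}}

```text
t: 19.85
tool_pos: [0.4339, -0.2002, 0.2097]
orientation: [2.167, 2.274, 0.002]
force: [-0.1, 1.1, -1.0]
opening: 0.0156
gripper_force: 60.0
```

Run:
```python
exec(open('st.py').read())
print(R.from_rotvec(s['orientation']).as_matrix().round(4))
# rotation still needed to make tool z straight down
z=M[:,2];v=np.cross(z,[0,0,-1]);print("turn deg",np.degrees(v).round(2))
```

```text
t 19.85 p [ 433.9 -200.2  209.7] F [-0.09  1.09 -0.98] T [-0.014  0.065 -0.006] op 0.0156 q [-0.54 -0.2   1.83  0.    1.51 -0.59]
toolz [ 0.001  0.001 -1.   ] x [-0.048  0.999  0.001]
[[-4.780e-02  9.989e-01  1.100e-03]
 [ 9.989e-01  4.780e-02  6.000e-04]
 [ 5.000e-04  1.200e-03 -1.000e+00]]
turn deg [-0.03  0.06  0.  ]
```

Call:
{"fn": "arm_command", "kwargs": {"deltas": [[[0,0,-2,0,0,0],[0,0,-3,0,0,0],[0,0,-3,0,0,0],[0,0,-3,0,0,0],[0,0,-3,0,0,0],[0,0,-2,0,0,0],[0,0,-1,0,0,0],[0,0,-0.5,0,0,0],[0,0,-0.5,0,0,0],[0,0,-0.3,0,0,0],[0,0,0,0,0,0],[0,0,0,0,0,0]]]}}

```text
t: 20.85
tool_pos: [0.4345, -0.2003, 0.0273]
orientation: [2.164, 2.275, 0.001]
force: [-0.9, 0.2, -1.0]
opening: 0.0157
gripper_force: 60.0
```

Call:
{"fn": "arm_command", "kwargs": {"deltas": [[[0,0,-0.1,0,0,0],[0,0,-0.05,0,0,0],[0,0,0,0,0,0]]]}}

```text
t: 21.1
tool_pos: [0.4339, -0.2, 0.0251]
orientation: [2.165, 2.276, 0.0]
force: [0.7, 0.1, -1.4]
opening: 0.0155
gripper_force: 60.0
```

Call:
{"fn": "arm_command", "kwargs": {"deltas": [[[0,0,-0.1,0,0,0],[0,0,-0.05,0,0,0],[0,0,0,0,0,0]]]}}

```text
t: 21.35
tool_pos: [0.4335, -0.1998, 0.0231]
orientation: [-2.165, -2.276, 0.0]
force: [0.2, 0.6, -0.8]
opening: 0.0159
gripper_force: 60.0
```

Call:
{"fn": "arm_command", "kwargs": {"deltas": [[[0,0,-0.05,0,0,0],[0,0,0,0,0,0]]]}}

```text
t: 21.52
tool_pos: [0.4336, -0.1998, 0.0226]
orientation: [-2.165, -2.276, 0.0]
force: [-0.7, 1.1, -0.7]
opening: 0.0157
gripper_force: 60.0
```

Call:
{"fn": "arm_command", "kwargs": {"deltas": [[[0,0,-0.06,0,0,0],[0,0,0,0,0,0],[0,0,0,0,0,0]]]}}

```text
t: 21.77
tool_pos: [0.4336, -0.1998, 0.0226]
orientation: [-2.165, -2.276, 0.0]
force: [-2.9, 1.6, 5.5]
opening: 0.0156
gripper_force: 60.0
```

Call:
{"fn": "arm_command", "kwargs": {"deltas": [[[0,0,0,0,0,0],[0,0,0,0,0,0],[0,0,0,0,0,0],[0,0,0,0,0,0],[0,0,0,0,0,0],[0,0,0,0,0,0],[0,0,0,0,0,0],[0,0,0,0,0,0],[0,0,0,0,0,0],[0,0,0,0,0,0],[0,0,0,0,0,0],[0,0,0,0,0,0]]], "gripper": 0.4}}

```text
t: 22.77
tool_pos: [0.4336, -0.1998, 0.0221]
orientation: [2.165, 2.276, -0.0]
force: [-0.5, 0.7, -0.1]
opening: 0.0652
gripper_force: 0.0
```

Released, so I'm going straight up, then back out of the way.

Call:
{"fn": "arm_command", "kwargs": {"deltas": [[[0,0,0.5,0,0,0],[0,0,1,0,0,0],[0,0,2,0,0,0],[0,0,3,0,0,0],[0,0,3,0,0,0],[0,0,3,0,0,0],[0,0,3,0,0,0],[0,0,3,0,0,0],[0,0,3,0,0,0],[0,0,2,0,0,0],[0,0,0,0,0,0],[0,0,0,0,0,0]]]}}

```text
t: 23.77
tool_pos: [0.4344, -0.2003, 0.2595]
orientation: [2.163, 2.273, 0.001]
force: [0.2, -0.2, -0.6]
opening: 0.0654
gripper_force: 0.0
```

```bash
python3 q.py
python3 - <<'E'
from pred import *
im=eyes.read_camera("scene")
# lifter expected corners/grip top in scene, and classified map there
M=R.from_rotvec(monitor.read_state()['orientation']).as_matrix();o=np.array([.4336,-.1998,0]);x=np.array([.0478,-.9989,0]);y=np.array([.9989,.0478,0])
L=lambda a,b,c:o+a/1e3*x+b/1e3*y+[0,0,c/1e3]
print("plate",pix([L(65,-15,2),L(65,15,2),L(-25,15,2),L(-25,-15,2)],ms).round(0).tolist(),"grip top",pix([L(20,-8,56),L(20,8,56),L(-20,8,56),L(-20,-8,56)],ms).round(0).tolist())
a=im.astype(float);k=np.where((a[...,2]>1.5*a[...,1])&(a[...,2]<110),'G',np.where(a.max(-1)<75,'d',np.where((abs(a[...,2]-a[...,0])<18)&(a[...,2]>90),'s','.')))
for r in range(232,280,2):print(r,''.join(k[r,236:290]))
E
```

```text
t 23.77 p [ 434.4 -200.3  259.5] F [ 0.19 -0.19 -0.56] T [-0.045  0.066  0.03 ] op 0.0654 q [-0.54 -0.22  1.76 -0.    1.6  -0.59]
toolz [ 0.004 -0.002 -1.   ] x [-0.05   0.999 -0.002]
182 ................................................................................
184 ................................................................................
186 ................................................................................
188 .........................ww.....................................................
190 .....................wwwwwwwww..................................................
192 .................wwwwwwwwwwwwwwwww..............................................
194 ................wwwwwwwwwwwwwwwwwwww............................................
196 ............wwooooowwwwwwwwwwwwwwwwwwwww........................................
198 .........woooo#oooooowwwwwwwwwwwwwwwwwwwwww.....................................
200 .....wooooooo#ooooooooo#owwwwwwwwwwwwwwwwwwwww..................................
202 wwwwwwwoooo#ooooooooooo#ooowwwwwwwwwwwwwwwwwwwwww.............
[... 2239 characters left out ...]
..sssss...GdGGGGGGGG...............................
258 .......ssssss.GGGdGdGdGdss............................
260 .....ssssssssss...GGGGdsssss..........................
262 ....sssssss.ssssss.dd.sssss..ss.......................
264 .......s.s.s.ssssssssssss..ssssss.....................
266 .........ss.s.ss.sssssssssssssssssss..................
268 ...........ssss.....sssssssssssssssssss...............
270 ......................sssssssssssssssss...............
272 .........................ssssssssssss.................
274 ............................ssssss....................
276 ......................................................
278 ......................................................
```

The lifter stands flat where expected, and the tile lies flat on the bed. I'm handing in.

```bash
python3 -c "
from plant import ticket
print(ticket.close_job())"
```

```text
the job is handed in; nothing more can be done
None
```

The job is handed in at about 24 s: the tile was tipped over the step and lies flat on the raised bed, feet up going by how it tipped (not seen directly), and the lifter stands flat on the bench clear of the board; the push on the tongue read up to about 6.5 N for the first second or so of the slide before I eased it to about 4 N.

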